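Seat the three wooden caps on a tea-glass stand

TASK

Three pale wooden caps stick up from the dark tea-glass stand, half pushed into their holes. With the fingertips, gently press each one straight down until its head is fully home on the board, one after another: first the round cap, then the square one, and last the long one with rounded ends. Do not pull a cap up, and leave the jar, the cup and the hammer where they are.

Things in the scene. Friction and masses are not known exactly. Their poses are not given: they have to be found in the camera images.
- stand: Dark wooden tea-glass stand, fixed: a board 150 x 240 mm, its flat top 85 mm above the bench, on short legs, with six rings (104 mm outside, 76 mm inside, 14 mm deep, level with the board) round its edge; about 330 x 425 mm over all. Origin under its centre at bench height, x across its short side, y along its long side, z up. Place varies, turn up to 0.4 rad.
- cap_round_top (a point): Round cap, 40 mm in diameter. Pale wood, flat head 6 mm thick over a springy 5 mm cork pad, on a 12 mm round shank that enters the board. Point: centre of the head's top face, z up; it sinks with the cap. It is 20 to 23 mm above the board at the start, 11 mm above it (96 mm above the bench) when home and let go.
- cap_square_top (a point): Square cap, 34 x 34 mm. Pale wood, flat head 6 mm thick over a springy 5 mm cork pad, on a 12 mm round shank that enters the board. Point: centre of the head's top face, z up; it sinks with the cap. It is 20 to 23 mm above the board at the start, 11 mm above it (96 mm above the bench) when home and let go.
- cap_long_top (a point): Long cap with rounded ends, 60 x 20 mm (its y axis is its length). Pale wood, flat head 6 mm thick over a springy 5 mm cork pad, on a 12 mm round shank that enters the board. Point: centre of the head's top face, z up; it sinks with the cap. It is 20 to 23 mm above the board at the start, 11 mm above it (96 mm above the bench) when home and let go.
- cap_round (a joint): The round cap's slide. Travel in m, growing as the cap goes down: 0 to 0.003 at the start, 0.012 fully home (hard stop: cork pad on the board). It slides with about 3.5 N of friction (the pad giving 1.4 mm) and stays where it is left. Once home, the pad alone gives: 2.5 N per mm, 5 mm at most, and springs back. A push over 25 N would split the wood; negative values: pulled up.
- cap_square (a joint): The square cap's slide. Travel in m, growing as the cap goes down: 0 to 0.003 at the start, 0.012 fully home (hard stop: cork pad on the board). It slides with about 3.5 N of friction (the pad giving 1.4 mm) and stays where it is left. Once home, the pad alone gives: 2.5 N per mm, 5 mm at most, and springs back. A push over 25 N would split the wood; negative values: pulled up.
- cap_long (a joint): The long cap's slide. Travel in m, growing as the cap goes down: 0 to 0.003 at the start, 0.012 fully home (hard stop: cork pad on the board). It slides with about 3.5 N of friction (the pad giving 1.4 mm) and stays where it is left. Once home, the pad alone gives: 2.5 N per mm, 5 mm at most, and springs back. A push over 25 N would split the wood; negative values: pulled up.
- jar: Bystander, loose: closed amber glass jar with a steel lid, 68 mm in diameter, 85 mm high, beside one end of the stand (the stand's +y). Origin under its centre.
- cup: Bystander, loose: white open ceramic cup, 60 mm in diameter, 70 mm high, standing in one of the stand's rings on the robot's side, its rim 56 mm above the board. Origin under its centre.
- hammer: Bystander, loose: hammer lying flat, 260 mm long, beside the other end of the stand (the stand's -y); handle along its x axis, towards its -x.

How it is judged:
By the outcome, as a careful person would: the job done as asked, in the order asked, and still so for the second after the job is handed in, with the robot touching nothing.
It also fails if it takes over 42 s, if anything falls off the work surface, if the arm or the gripper's body presses on something with over 40 N, if the wrist force passes 120 N, or if a joint passes its speed limit or range.

ROBOT

A 7-joint arm with a two-finger parallel gripper is mounted at the origin on the work surface. World frame = base frame: x ahead of the robot, y to its left, z up, the work surface at z = 0. Lengths are in mm, angles in rad, forces in N, time in s.
With the tool pointing down it reaches from about 350 to 900 mm from the base axis. Payload 7.2 kg.
Tool frame: the origin (TCP) lies midway between the tips of the shut fingers; the grasp point (between the pads) lies 19 mm behind it (tcp_to_grasp is the distance from the TCP to the grasp point, in mm); z points along the fingers, y is the line along which they close (so a half turn about z gives the same grasp; the last joint's range is limited). The gripper opens to 88 mm and grips with 3 to 60 N. Pads are 20 mm wide; open, the fingers measure 115 mm over their backs; the gripper's body (75 mm by 178 mm) begins 61 mm behind the grasp point.
Start: joints at [1.222, 0.411, -0.013, 1.596, 0.006, 1.134, -0.082], TCP at [173.191, -600.528, 222.653] pointing down, gripper open.
Joint ranges: [-2.95, 2.95], [-0.29, 1.99], [-1.47, 1.44], [0.14, 2.54], [-1.03, 4.17], [0.13, 1.85], [-2.86, 2.86]. Speed limits (rad/s): [2.39, 2.39, 3.01, 3.01, 3.14, 3.14, 3.14].

INTERFACE

Orientations are given as [roll, pitch, yaw] about the fixed x, y, z axes, in that order (R = Rz(yaw) Ry(pitch) Rx(roll)).
In Python, from rig import read_state, get_image, camera_params, job_done, tcp_to_grasp gives the robot as it stands.
- The arm moves only by the tool arm_command, never from a script. Its argument "targets" is a list of rows, each a list of 7 numbers: the shift along the tool's x, y, z scaled (see below), then the turn, a rotation vector about the tool's x, y, z scaled (see below), then the finger opening in mm, from 0 to 87.8. A call has 1 to 20 rows; each row is the pose to reach, as a shift and turn from the pose commanded when the call began, along the tool's axes at that moment; what a row does not reach only later rows make up. The controller multiplies each number of a shift by 120 mm and each number of a turn by 90 degrees. A row lasts 1/10 s, in which the tool goes at most 50 mm and 8.59 degrees, less where a joint would pass 70% of its speed; a pose out of reach is approached as far as the arm can. A call with a number of a shift or a turn outside -1 to 1 is refused whole. A call with a gripper value outside its range is refused whole. The fingers move at their own pace and stop on an object; "grip_force" is the grip in N (left out, the last holds). Time passes only in rows, so rows that repeat a pose let the fingers close. It gives the time, the measured TCP pose, the force, the opening and the grip force at its end, in the units of the state.
- read_state(): the state, without advancing time (a new reading comes with each control period).
- get_image(name): name is "side" or "top"; returns the picture (420x560x3 uint8, red, green, blue); there is no depth.
- camera_params(name): a dict with "fx", "fy", "cx", "cy" (pixels), "world_to_cam" (4x4, takes a point from world to camera coordinates). Camera axes: x right, y down, z forward; pixel columns grow to the right and rows downward; lengths in mm; the calibration is good to about 2 mm. A picture is of the moment at which its call begins. camera_params takes no time and is no camera call.
- job_done(): hands the job in; it is judged then, once.
The state is a dict: "time": time; "joints": joint angles; "qvel": joint speeds; "effort": joint torques, N m; "ee_pos": TCP position; "eef_rot": TCP orientation; "contact_force": force on the tool from outside, world axes, zero at the start; "moment": the same for the moment, N m; "grip_width": finger opening in mm; "grasp_force": force on a finger pad.
Only numpy, scipy, OpenCV 4.12 (cv2) and the standard library are available. Lean on these libraries where they do the work, as an engineer would, in place of code of your own. Each camera call takes 0.05 s, during which the arm holds its last target. There are 200 camera calls.

## Working session

There is one attempt and no reset: what is moved stays moved. The work goes in short steps, Python scripts to look and compute and a tool call to move; the robot and the scene stay as the last step left them, time stands still between calls to the robot, and variables do not carry over. Pictures are saved under pics/ and viewed, at most 10 in all, crops included, and the job is handed in when it is done.

Besides the shell and the picture viewer there is one more tool, called after "Emit:" as name(argument=value, ...), one argument or row to a line, values as JSON. arm_command: Moves the arm, as the interface text tells. Shifts and turns lie within -1 to 1; 1 stands for 120 mm of shift or 90 degrees of turn. Its arguments: {"type":"object","properties":{"targets":{"type":"array"},"grip_force":{"type":"number"}},"required":["targets"]}

```bash
mkdir -p pics; python3 - <<'E'
from rig import *
import cv2
for n in("side","top"):
    cv2.imwrite(f"pics/{n}0.png",get_image(n)[:,:,::-1])
    print(n,camera_params(n))
s=read_state();print(s)
E
```

```text
side {'fx': 462.3364495049693, 'fy': 462.3364495049693, 'cx': 273.48043912867513, 'cy': 211.42638089710135, 'world_to_cam': array([[-9.74298328e-01, -2.25232275e-01,  3.63176205e-03,
         5.12437395e+02],
       [-1.72904956e-01,  7.37415226e-01, -6.52933886e-01,
         1.43186297e+02],
       [ 1.44383668e-01, -6.36780344e-01, -7.57406199e-01,
         9.30730088e+02],
       [ 0.00000000e+00,  0.00000000e+00,  0.00000000e+00,
         1.00000000e+00]])}
top {'fx': 416.4459993724349, 'fy': 416.4459993724349, 'cx': 275.2440686087066, 'cy': 213.51239287746293, 'world_to_cam': array([[ 1.54946264e-03, -9.99901282e-01,  1.39651330e-02,
         9.41716890e+00],
       [-9.97274919e-01, -2.57514300e-03, -7.37299496e-02,
         5.30629257e+02],
       [ 7.37586334e-02, -1.38128351e-02, -9.97180460e-01,
         9.50554178e+02],
       [ 0.00000000e+00,  0.00000000e+00,  0.00000000e+00,
         1.00000000e+00]])}
{'time': 0.1, 'joints': array([ 1.22179993,  0.41184754, -0.01271125,  1.59696961,  0.00559931,
        1.13426842, -0.08217343]), 'qvel': array([ 0.0001285 , -0.00245611,  0.00200199, -0.00312203, -0.00083092,
        0.00064372, -0.00149181]), 'effort': array([ 3.80129612e-03, -5.89093530e+01,  6.44377749e-01, -2.91706395e+01,
       -5.37158072e-02,  1.45998888e-02,  3.23840129e-05]), 'ee_pos': array([ 173.0374704 , -600.09591716,  221.87215698]), 'eef_rot': array([-3.14013892e+00,  1.02208078e-04,  2.80846300e-01]), 'contact_force': array([ 0.55341967,  0.05522533, -0.00264783]), 'moment': array([0.00802944, 0.03457744, 0.03253899]), 'grasp_force': 0.0, 'grip_width': 87.64407990416244}
```

View pics/side0.png

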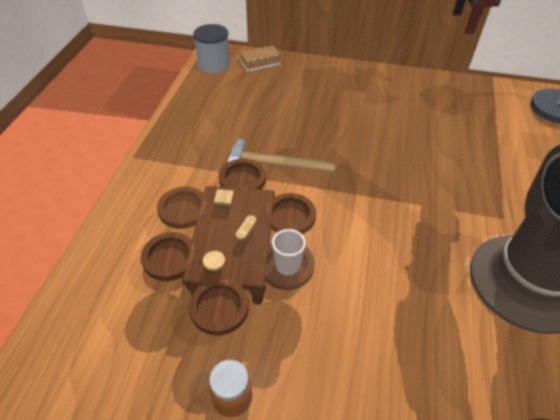

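View pics/top0.png

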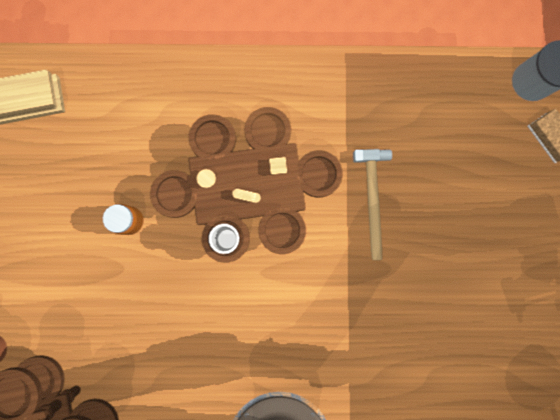

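The side view shows the round cap near (214,261), the square near (224,197) and the long near (246,227). In the top view they are near (206,179), (278,166) and (246,196). I'll enlarge both views to read them more closely.

```bash
python3 - <<'E'
import cv2,numpy as np
a=cv2.imread("pics/side0.png")[180:280,190:270];b=cv2.imread("pics/top0.png")[145:215,190:300]
a=cv2.resize(a,None,fx=6,fy=6,interpolation=2);b=cv2.resize(b,None,fx=7,fy=7,interpolation=2)
for im,o,k in((a,(190,180),6),(b,(190,145),7)):
    for v in range(0,im.shape[1],10*k):cv2.putText(im,str(o[0]+v//k),(v,10),0,.4,(255,255,255));cv2.line(im,(v,0),(v,im.shape[0]),(90,90,0),1)
    for v in range(0,im.shape[0],10*k):cv2.putText(im,str(o[1]+v//k),(0,v+12),0,.4,(0,255,255));cv2.line(im,(0,v),(im.shape[1],v),(90,90,0),1)
cv2.imwrite("pics/a.png",a);cv2.imwrite("pics/b.png",b)
E
```

```text
(no output)
```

View pics/a.png

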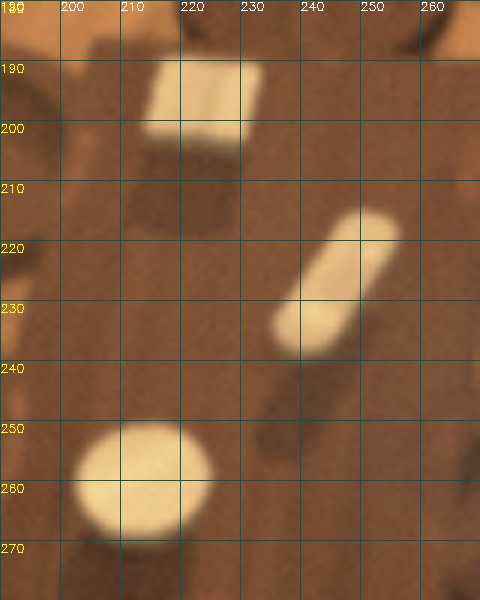

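View pics/b.png

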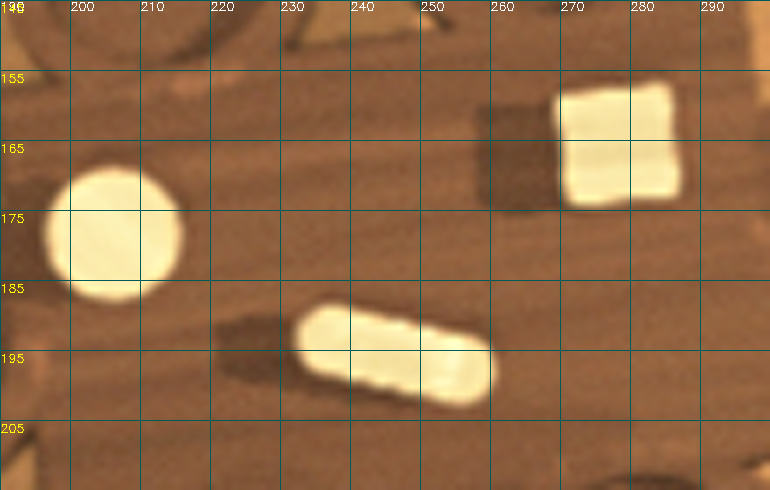

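Side top-face centres: round (214,259.2), square (224,195.9), long (246,226). Top view: (206,178.3), (278.1,165.8), (246.3,195.8). I'll triangulate these and express them as shifts in tool axes.

```bash
cat >h.py <<'E'
from rig import *
import numpy as np,cv2
from scipy.spatial.transform import Rotation as R
def P(n):
    c=camera_params(n);return np.array([[c["fx"],0,c["cx"]],[0,c["fy"],c["cy"]],[0,0,1]])@c["world_to_cam"][:3]
def tri(s,t):
    X=cv2.triangulatePoints(P("side"),P("top"),np.array(s,float),np.array(t,float));X=X[:3,0]/X[3,0]
    e=[(P(n)@np.r_[X,1]) for n in("side","top")];return X,[np.round(v[:2]/v[2]-q,1) for v,q in zip(e,(s,t))]
E
python3 - <<'E'
from h import *
s=read_state();M=R.from_euler("xyz",s["eef_rot"]).as_matrix()
for n,a,b in(("round",(214,259.2),(206,178.3)),("square",(224,195.9),(278.1,165.8)),("long",(246,226),(246.3,195.8)),("cuprim",(289,239),(225,238))):
    X,e=tri(a,b);print(n,X.round(1),e,"tool shift mm",(M.T@(X-s["ee_pos"])).round(1))
E
```

```text
round [599.2 159.1 108.2] [array([0.3, 0. ]), array([-0. , -0.3])] tool shift mm [ 619.9 -611.1  114.5]
square [627.1   5.9 107.9] [array([0.3, 0.1]), array([-0.1, -0.4])] tool shift mm [ 604.2 -456.3  114.6]
long [562.4  73.2 110.4] [array([0.4, 0.1]), array([-0.1, -0.5])] tool shift mm [ 560.7 -538.9  112.2]
cuprim [471.9 113.2 147.7] [array([0.2, 0. ]), array([-0. , -0.2])] tool shift mm [ 484.9 -602.4   75. ]
```

Emit:
arm_command(
  targets=[
    [0.25, -0.25, 0, 0, 0, 0, 0],
    [0.5, -0.5, 0, 0, 0, 0, 0],
    [0.75, -0.75, 0, 0, 0, 0, 0],
    [1, -1, 0, 0, 0, 0, 0],
    [1, -1, 0, 0, 0, 0, 0],
  ],
  grip_force=20,
)

```text
time: 0.6
ee_pos: [258.7, -447.0, 222.6]
eef_rot: [-3.14, -0.002, 0.288]
contact_force: [0.2, 0.2, -0.3]
grip_width: 51.3
grasp_force: 0.0
```

Emit:
arm_command(
  targets=[
    [0.25, -0.25, 0, 0, 0, 0, 0],
    [0.5, -0.5, 0, 0, 0, 0, 0],
    [0.75, -0.75, 0, 0, 0, 0, 0],
    [1, -1, 0, 0, 0, 0, 0],
    [1, -1, 0, 0, 0, 0, 0],
  ],
)

```text
time: 1.1
ee_pos: [339.8, -299.1, 222.7]
eef_rot: [-3.141, -0.001, 0.288]
contact_force: [-0.3, -0.0, 0.1]
grip_width: 11.8
grasp_force: 0.0
```

Emit:
arm_command(
  targets=[
    [0.25, -0.25, 0, 0, 0, 0, 0],
    [0.5, -0.5, 0, 0, 0, 0, 0],
    [0.75, -0.75, 0, 0, 0, 0, 0],
    [1, -1, 0, 0, 0, 0, 0],
    [1, -1, 0, 0, 0, 0, 0],
  ],
)

```text
time: 1.6
ee_pos: [421.7, -150.7, 222.8]
eef_rot: [-3.14, -0.002, 0.288]
contact_force: [1.1, 0.3, -0.3]
grip_width: 0.1
grasp_force: 0.0
```

Emit:
arm_command(
  targets=[
    [0.25, -0.25, 0, 0, 0, 0, 0],
    [0.5, -0.5, 0, 0, 0, 0, 0],
    [0.75, -0.75, 0, 0, 0, 0, 0],
    [1, -1, 0, 0, 0, 0, 0],
    [1, -1, 0, 0, 0, 0, 0],
  ],
)

```text
time: 2.1
ee_pos: [503.4, -2.1, 222.5]
eef_rot: [-3.139, -0.002, 0.287]
contact_force: [0.1, 0.7, 0.9]
grip_width: 0.5
grasp_force: 0.0
```

Emit:
arm_command(
  targets=[
    [0.25, -0.25, 0, 0, 0, 0, 0],
    [0.5, -0.5, 0, 0, 0, 0, 0],
    [0.75, -0.75, 0, 0, 0, 0, 0],
    [1, -1, 0, 0, 0, 0, 0],
    [1, -1, 0, 0, 0, 0, 0],
    [1, -1, 0, 0, 0, 0, 0],
  ],
)

```text
time: 2.7
ee_pos: [583.5, 141.2, 221.6]
eef_rot: [3.141, 0.002, 0.281]
contact_force: [-0.2, -0.8, -0.3]
grip_width: 0.6
grasp_force: 0.0
```

Emit:
arm_command(
  targets=[
    [0.167, -0.107, 0, 0, 0, 0, 0],
    [0.167, -0.107, 0.3, 0, 0, 0, 0],
    [0.167, -0.107, 0.6, 0, 0, 0, 0],
    [0.167, -0.107, 0.8, 0, 0, 0, 0],
    [0.167, -0.107, 0.8, 0, 0, 0, 0],
    [0.167, -0.107, 0.8, 0, 0, 0, 0],
  ],
)

```text
time: 3.3
ee_pos: [599.4, 158.1, 127.1]
eef_rot: [3.141, 0.001, 0.279]
contact_force: [0.2, -0.2, 0.1]
grip_width: 0.3
grasp_force: 0.0
```

```bash
python3 - <<'E'
from h import *
ims=[]
s=read_state()
print(s["ee_pos"],s["contact_force"])
for n in("side","top"):
    im=get_image(n)[:,:,::-1].copy()
    v=P(n)@np.r_[s["ee_pos"],1];v=v[:2]/v[2];print(n,v)
    u,w=(int(v[0])-45,int(v[1])-60)
    c=cv2.resize(im[w:w+110,u:u+75],None,fx=5,fy=5,interpolation=2);print(u,w)
    cv2.circle(c,(int((v[0]-u)*5),int((v[1]-w)*5)),3,(0,0,255),-1);ims.append(c)
cv2.imwrite("pics/c.png",np.hstack(ims))
E
```

```text
[599.36514457 158.08139381 127.10409572] [ 0.18955187 -0.1854115   0.12641077]
side [213.36385426 252.64434494]
168 192
top [205.0479089  176.53437564]
160 116
```

View pics/c.png

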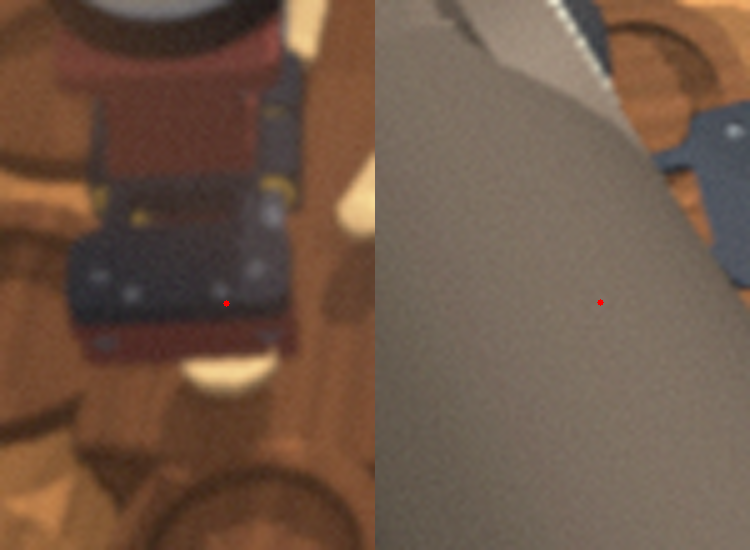

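The side view shows the shut gripper over the round cap, with the tip mark about where expected and only the cap's near edge visible. The top view is blocked by the arm. I'll press slowly with force feedback.

Emit:
arm_command(
  targets=[
    [0, 0, 0.06, 0, 0, 0, 0],
    [0, 0, 0.12, 0, 0, 0, 0],
    [0, 0, 0.14, 0, 0, 0, 0],
    [0, 0, 0.16, 0, 0, 0, 0],
    [0, 0, 0.18, 0, 0, 0, 0],
    [0, 0, 0.2, 0, 0, 0, 0],
    [0, 0, 0.21, 0, 0, 0, 0],
    [0, 0, 0.21, 0, 0, 0, 0],
  ],
)

```text
time: 4.2
ee_pos: [599.0, 160.2, 101.4]
eef_rot: [3.142, 0.0, 0.281]
contact_force: [-1.1, -0.5, 2.2]
grip_width: 0.5
grasp_force: 1.4
```

Emit:
arm_command(
  targets=[
    [0, 0, 0.015, 0, 0, 0, 0],
    [0, 0, 0.03, 0, 0, 0, 0],
    [0, 0, 0.045, 0, 0, 0, 0],
    [0, 0, 0.055, 0, 0, 0, 0],
    [0, 0, 0.055, 0, 0, 0, 0],
  ],
)

```text
time: 4.7
ee_pos: [599.1, 160.2, 94.7]
eef_rot: [-3.142, 0.0, 0.281]
contact_force: [-2.1, -0.1, 4.8]
grip_width: 0.1
grasp_force: 2.1
```

Emit:
arm_command(
  targets=[
    [0, 0, 0.007, 0, 0, 0, 0],
    [0, 0, 0.014, 0, 0, 0, 0],
    [0, 0, 0.014, 0, 0, 0, 0],
  ],
)

```text
time: 5.0
ee_pos: [599.1, 160.2, 93.5]
eef_rot: [3.141, -0.0, 0.281]
contact_force: [-2.6, -0.2, 7.9]
grip_width: 0.3
grasp_force: 3.6
```

Force rose at the pad's 2.6 N/mm with the tip at 93.5, so the round cap is home. Next I lift and move to the square cap.

Emit:
arm_command(
  targets=[
    [0, 0, -0.1, 0, 0, 0, 0],
    [0, 0, -0.3, 0, 0, 0, 0],
    [0, 0.3, -0.3, 0, 0, 0, 0],
    [0, 0.6, -0.3, 0, 0, 0, 0],
    [0, 0.9, -0.3, 0, 0, 0, 0],
    [0, 1, -0.3, 0, 0, 0, 0],
    [0, 1, -0.3, 0, 0, 0, 0],
    [0, 1, -0.3, 0, 0, 0, 0],
  ],
)

```text
time: 5.8
ee_pos: [632.1, 46.4, 129.3]
eef_rot: [-3.14, -0.0, 0.282]
contact_force: [-0.0, -0.0, 0.2]
grip_width: 0.5
grasp_force: 0.0
```

Emit:
arm_command(
  targets=[
    [-0.133, 0.313, 0, 0, 0, 0, 0],
    [-0.133, 0.313, 0, 0, 0, 0, 0],
    [-0.133, 0.313, 0, 0, 0, 0, 0],
    [-0.133, 0.313, 0.08, 0, 0, 0, 0],
    [-0.133, 0.313, 0.14, 0, 0, 0, 0],
    [-0.133, 0.313, 0.16, 0, 0, 0, 0],
    [-0.133, 0.313, 0.18, 0, 0, 0, 0],
    [-0.133, 0.313, 0.2, 0, 0, 0, 0],
    [-0.133, 0.313, 0.22, 0, 0, 0, 0],
    [-0.133, 0.313, 0.23, 0, 0, 0, 0],
    [-0.133, 0.313, 0.23, 0, 0, 0, 0],
  ],
)

```text
time: 6.9
ee_pos: [627.5, 4.8, 101.6]
eef_rot: [-3.141, -0.0, 0.281]
contact_force: [-0.2, 0.9, 2.5]
grip_width: 0.3
grasp_force: 1.3
```

Emit:
arm_command(
  targets=[
    [0, 0, 0.015, 0, 0, 0, 0],
    [0, 0, 0.03, 0, 0, 0, 0],
    [0, 0, 0.045, 0, 0, 0, 0],
    [0, 0, 0.055, 0, 0, 0, 0],
    [0, 0, 0.055, 0, 0, 0, 0],
  ],
)

```text
time: 7.4
ee_pos: [627.7, 4.6, 94.9]
eef_rot: [-3.141, -0.0, 0.281]
contact_force: [-0.5, 3.6, 3.0]
grip_width: 0.8
grasp_force: 1.9
```

Emit:
arm_command(
  targets=[
    [0, 0, 0.007, 0, 0, 0, 0],
    [0, 0, 0.014, 0, 0, 0, 0],
    [0, 0, 0.014, 0, 0, 0, 0],
  ],
)

```text
time: 7.7
ee_pos: [627.7, 4.5, 93.7]
eef_rot: [3.142, -0.001, 0.281]
contact_force: [-1.2, 2.6, 7.0]
grip_width: 0.3
grasp_force: 3.4
```

Emit:
arm_command(
  targets=[
    [0, 0, 0.005, 0, 0, 0, 0],
    [0, 0, 0.005, 0, 0, 0, 0],
  ],
)

```text
time: 7.9
ee_pos: [627.7, 4.5, 93.2]
eef_rot: [3.141, -0.001, 0.281]
contact_force: [-1.8, 3.2, 7.4]
grip_width: 0.2
grasp_force: 3.9
```

The square cap is home. Next is the long cap.

Emit:
arm_command(
  targets=[
    [0, 0, -0.1, 0, 0, 0, 0],
    [0, 0, -0.3, 0, 0, 0, 0],
    [-0.182, -0.35, -0.3, 0, 0, 0, 0],
    [-0.364, -0.7, -0.3, 0, 0, 0, 0],
    [-0.364, -0.7, -0.3, 0, 0, 0, 0],
    [-0.364, -0.7, -0.3, 0, 0, 0, 0],
    [-0.364, -0.7, -0.3, 0, 0, 0, 0],
  ],
)

```text
time: 8.6
ee_pos: [563.0, 71.3, 128.8]
eef_rot: [3.14, -0.0, 0.279]
contact_force: [-0.1, 0.5, 0.4]
grip_width: 0.5
grasp_force: 0.0
```

Emit:
arm_command(
  targets=[
    [0, 0, 0.08, 0, 0, 0, 0],
    [0, 0, 0.14, 0, 0, 0, 0],
    [0, 0, 0.16, 0, 0, 0, 0],
    [0, 0, 0.18, 0, 0, 0, 0],
    [0, 0, 0.2, 0, 0, 0, 0],
    [0, 0, 0.22, 0, 0, 0, 0],
    [0, 0, 0.23, 0, 0, 0, 0],
    [0, 0, 0.23, 0, 0, 0, 0],
  ],
)

```text
time: 9.4
ee_pos: [562.2, 72.8, 101.1]
eef_rot: [3.141, -0.0, 0.281]
contact_force: [-0.7, -1.5, 1.7]
grip_width: 0.5
grasp_force: 1.3
```

Emit:
arm_command(
  targets=[
    [0, 0, 0.015, 0, 0, 0, 0],
    [0, 0, 0.03, 0, 0, 0, 0],
    [0, 0, 0.045, 0, 0, 0, 0],
    [0, 0, 0.055, 0, 0, 0, 0],
    [0, 0, 0.055, 0, 0, 0, 0],
  ],
)

```text
time: 9.9
ee_pos: [562.4, 73.0, 94.5]
eef_rot: [3.142, -0.0, 0.281]
contact_force: [-1.0, -1.4, 5.0]
grip_width: 0.6
grasp_force: 2.3
```

Emit:
arm_command(
  targets=[
    [0, 0, 0.007, 0, 0, 0, 0],
    [0, 0, 0.014, 0, 0, 0, 0],
    [0, 0, 0.014, 0, 0, 0, 0],
  ],
)

```text
time: 10.2
ee_pos: [562.4, 72.9, 93.2]
eef_rot: [3.141, -0.001, 0.281]
contact_force: [-2.1, -1.3, 8.0]
grip_width: 0.4
grasp_force: 3.9
```

The long cap is home. I'll lift, back out of view and check.

Emit:
arm_command(
  targets=[
    [0, 0, -0.1, 0, 0, 0, 0],
    [0, 0, -0.4, 0, 0, 0, 0],
    [0, 0, -0.8, 0, 0, 0, 0],
    [0, 0, -1, 0, 0, 0, 0],
    [0, 0.3, -1, 0, 0, 0, 0],
    [0, 0.6, -1, 0, 0, 0, 0],
    [0, 1, -1, 0, 0, 0, 0],
    [0, 1, -1, 0, 0, 0, 0],
  ],
)

```text
time: 11.0
ee_pos: [596.4, -50.0, 212.7]
eef_rot: [3.139, 0.001, 0.272]
contact_force: [-0.3, -0.1, -0.3]
grip_width: 0.5
grasp_force: 0.0
```

Emit:
arm_command(
  targets=[
    [-0.25, 0.25, 0, 0, 0, 0, 0],
    [-0.5, 0.5, 0, 0, 0, 0, 0],
    [-0.75, 0.75, 0, 0, 0, 0, 0],
    [-1, 1, 0, 0, 0, 0, 0],
    [-1, 1, 0, 0, 0, 0, 0],
  ],
)

```text
time: 11.5
ee_pos: [510.4, -196.5, 212.9]
eef_rot: [3.14, 0.002, 0.273]
contact_force: [-0.5, -0.7, 0.0]
grip_width: 0.5
grasp_force: 0.0
```

Emit:
arm_command(
  targets=[
    [-0.25, 0.25, 0, 0, 0, 0, 0],
    [-0.5, 0.5, 0, 0, 0, 0, 0],
    [-0.75, 0.75, 0, 0, 0, 0, 0],
    [-0.8, 1, 0, 0, 0, 0, 0],
    [-0.8, 1, 0, 0, 0, 0, 0],
    [-0.8, 1, 0, 0, 0, 0, 0],
  ],
)

```text
time: 12.1
ee_pos: [455.0, -331.8, 212.8]
eef_rot: [-3.14, -0.001, 0.281]
contact_force: [-0.1, -0.0, -0.4]
grip_width: 0.2
grasp_force: 0.0
```

```bash
python3 - <<'E'
from h import *
a=get_image("side")[:,:,::-1];b=get_image("top")[:,:,::-1];print(read_state()["ee_pos"])
a0=cv2.imread("pics/side0.png")
f=lambda i:cv2.resize(i[180:280,190:255],None,fx=6,fy=6,interpolation=2)
cv2.imwrite("pics/d.png",np.hstack([f(a0),f(a)]));
cv2.imwrite("pics/e.png",b)
cv2.imwrite("pics/f.png",a)
E
```

```text
[ 455.3689935  -330.72754458  212.86372589]
```

View pics/d.png

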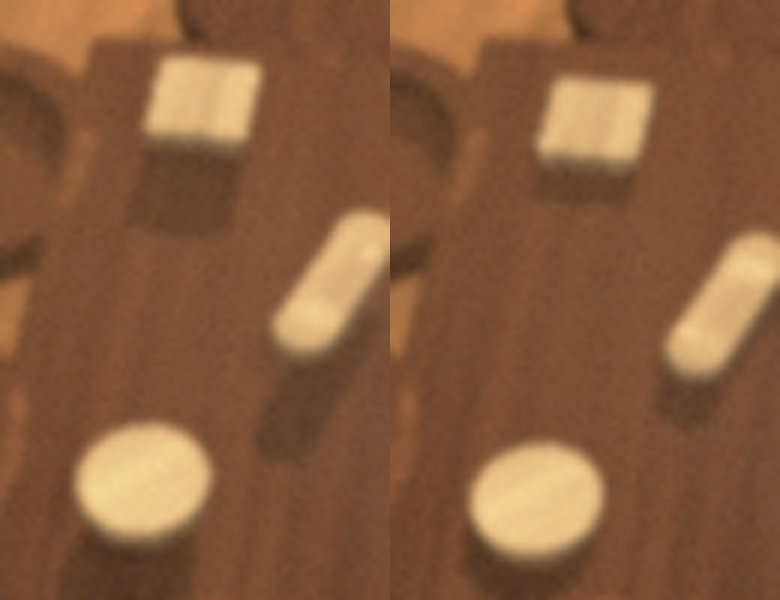

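View pics/e.png

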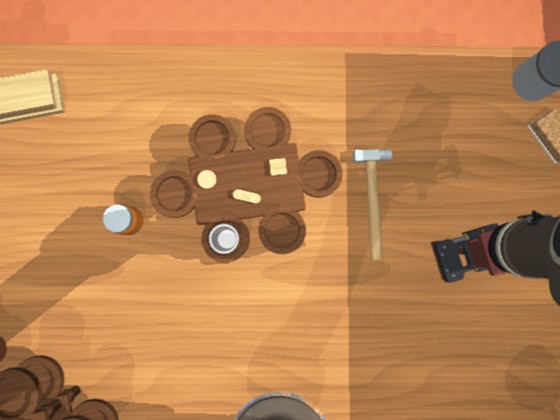

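In the side view all three caps have dropped about 3.5 px (roughly 10 mm), with only a thin gap and short shadows left. In the top view the jar (120,219), cup (224,238) and hammer (373,205) haven't moved.

```bash
python3 -c "
from rig import *
print(job_done())"
```

```text
the job is handed in; nothing more can be done
None
```

I pressed the round, square and long caps down in that order until each was home (about 8 N at most), left the jar, cup and hammer where they were, and handed the job in at about 12 s; the judge's verdict was not shown.

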